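Set the portion clip on the dispenser and hold its sprung gate open at it

TASK

Set the portion on the dry-food dispenser: squeeze the little wooden spring clip, put it fully down over the upright metal rail at the long middle scale mark and let it go so that it bites there. Then pull the dispenser's spring-return gate out by its upright black handle until the pointer on the gate is level with the middle of the clip, and finish while still holding it there: do not let go of the handle at the end. Leave the cup under the chute and the glass where they stand.

Things in the scene. Friction and masses are not known exactly. Their poses are not given: they have to be found in the camera images.
- dispenser: White dry-food dispenser fixed on the worktop: tower 120 wide x 110 deep with a clear hopper, 322 mm high, on a plinth (top 30 mm up) that reaches 270 mm out in front of the tower. Origin on the worktop under the middle of the tower's front face; x points back into the tower, y left, z up. Plinth spans y -148 to 60 mm there. A steel chute leaves the tower's left side.
- rail_mid (a point): Middle of the top edge of the upright steel rail on the plinth's right wing: a fin 5 mm thick and 190 mm long along the dispenser's x, 24 mm high above the flat plinth top on both sides of it, its top 54 mm above the worktop. Axes are the dispenser's.
- tick (a point): Foot of the rail (at plinth top, 30 mm above the worktop, mid-thickness) at the long middle scale mark. Axes are the dispenser's. Three black marks, 50 mm apart along the rail, lie on the plinth; the middle one is long with a part on both sides of the rail, the other two are short and on the outer side only.
- gate_slide (a joint): Travel of the gate slide out of the tower along the dispenser's -x, in m: 0 = shut (start), 0.13 = fully out; the pointer reaches the long mark at 0.075. A spring pulls it shut with 3 N at 0 and 6 N at 0.075; it shuts when let go.
- handle (a point): Grasp point on the gate's upright black handle, mid-blade, 96 mm above the worktop, 16 mm below its top. Blade 14 mm thick across the dispenser's y, 34 mm long along x, with a 34 mm wide flange at the robot's end. Axes are the dispenser's; moves with the gate. When shut it is 110 mm in front of the tower. Grasp from above, fingers closing along y.
- pointer (a point): End of the thin steel pointer arm that reaches from the foot of the handle to the right towards the rail, 41 mm above the worktop, 28 mm short of the middle of the rail; moves with the gate, at the same x as the handle point.
- clip: Loose wooden spring clip like a wide clothes-peg, 28 mm wide along its x (the hinge axis, to lie along the rail, either way round), 70 mm high, about 45 g, standing on its jaw tips, legs up. Origin between the jaw tips at the underside, z up. The frame belongs to the +y half: it leans 0.1 to 0.25 rad when the jaws are apart. Legs: 37 mm over their outsides at the top, 20 mm at the hinge.
- clip_hinge (a point): Middle of the clip's hinge, 34 mm above the jaw tips (64 mm above the worktop once the clip is fully down on the plinth); axes as clip. Grasp the legs from above, 58 mm above the tips, fingers closing along the clip's y: squeezing (about 6 N, hard stop at about 20 mm width with the legs parallel) opens the tips to about 17 mm; letting go shuts them.
- clip_jaw (a joint): Opening of the clip in rad: 0 = shut, 0.5 = fully squeezed open; about 0.15 when it bites the 5 mm rail.
- cup: Small cream stoneware cup with a handle, 60 mm across, 51 mm high, standing loose under the chute at the left of the tower; origin at the centre of its underside. Not to be disturbed.
- glass: Clear empty drinking glass, 81 mm across, 91 mm high, standing loose left of the dispenser; origin at the centre of its underside. Not to be disturbed.

How it is judged:
On the way, in this order (a step that is already met when the one before it is completed fails the run):
1. the clip bites the rail at the long mark, fully down, and has been let go, with the gate still shut (x of clip_hinge in the frame of dispenser between -0.195 and -0.175 m and y of clip_hinge in the frame of dispenser between -0.106 and -0.094 m and z of clip_hinge in the frame of dispenser between 0.058 and 0.069 m and value of joint clip_jaw between 0.08 and 0.32 rad and contact force between the fingers and clip below 0.1 N and value of joint gate_slide below 0.03 m), for 0.2 s.
2. the gate's pointer is level with the middle of the clip (x of clip_hinge in the frame of dispenser between -0.195 and -0.175 m and y of clip_hinge in the frame of dispenser between -0.106 and -0.094 m and z of clip_hinge in the frame of dispenser between 0.058 and 0.069 m and value of joint clip_jaw between 0.08 and 0.32 rad and x of pointer in the frame of clip_hinge between -0.008 and 0.008 m), for 0.2 s.
At the end, for the whole second after the job is handed in: The clip bites the rail (jaws 0.08 to 0.32 rad open), fully down (hinge 58 to 69 mm up), within 10 mm of the long mark and untouched; the fingers hold the gate still with its pointer within 8 mm of the clip's middle along the rail; cup and glass upright (all of step 2 and velocity of joint gate_slide between -0.01 and 0.01 m/s and contact force between the fingers and gate_slide above 1.5 N and contact force between each of the arm, the fingers and clip below 0.1 N and contact force between clip and gate_slide below 0.1 N and angle between each of cup, glass's own z axis and vertical below 0.1 rad); the arm keeps its last pose, push and grip.
It fails at once if the cup under the chute is moved more than 15 mm (distance of cup from where it was at the start of the episode above 0.015 m).
It fails at once if the glass is moved more than 15 mm (distance of glass from where it was at the start of the episode above 0.015 m).
It also fails if it takes over 51 s, if anything falls off the work surface, if the arm or the gripper's body presses on something with over 40 N, if the wrist force passes 120 N, or if a joint passes its speed limit or range.

ROBOT

A 6-joint arm with a two-finger parallel gripper is mounted at the origin on a cart in front of the work surface, level with it; the furniture and walls round the work are solid. World frame = base frame: x ahead of the robot, y to its left, z up, the work surface at z = 0. Lengths are in m, angles in rad, forces in N, time in s.
With the tool pointing down it reaches from about 0.25 to 0.725 m from the base axis. Payload 4 kg.
Tool frame: the origin (TCP) lies midway between the tips of the shut fingers; the grasp point (between the pads) lies 19 mm behind it; z points along the fingers, y is the line along which they close (so a half turn about z gives the same grasp; the last joint's range is limited). The gripper opens to 85 mm and grips with 20 to 120 N. Pads are 22 mm wide; open, the fingers measure 114 mm over their backs; the gripper's body (76 mm by 85 mm) begins 54 mm behind the grasp point. The pads swing forward as they close: fully open they stand 13 mm farther back than shut.
Start: joints at [-1.286, 0.241, 0.005, 1.335, 0, 1.571], TCP at [0.14, -0.48, 0.231] pointing down, gripper open.
Joint ranges: [-2.72, 2.72], [-1.05, 1.87], [-1.09, 1.28], [-1.99, 2.15], [-1.42, 1.44], [-3.14, 3.14]. Speed limits (rad/s): [2.79, 2.79, 3.14, 3.14, 3.14, 3.14].

INTERFACE

Orientations are given as a rotation vector (axis times angle).
In Python, from plant import env, snapshot, get_calibration, ticket gives the robot as it stands.
- The arm moves only by the shell command python3 -m pendant 'ROWS' [FORCE]. ROWS is JSON, one flat list of numbers, 5 for each row, row after row: the opening, from -1 (shut) to 1 (fully open), then the shift along the tool's x, y, z as a fraction of full scale, then the turn about the tool's z as a fraction of full scale. In form: [grip, dx, dy, dz, spin, grip, dx, dy, dz, spin, ...]. A call has exactly 8 rows; each row is the pose to reach, as a shift and turn from the pose commanded when the call began, along the tool's axes at that moment, turning the shorter way round; what a row does not reach only later rows make up. Full scale, the value 1, is 100 cm for a shift and 180 degrees for a turn. A row lasts 1/8 s, in which the tool goes at most 62.5 mm and 10.7 degrees, less where a joint would pass 70% of its speed; a pose out of reach is approached as far as the arm can. A call with a number of a shift or a turn outside -1 to 1 is refused whole. A call with a gripper value outside its range is refused whole. The fingers move at their own pace and stop on an object; FORCE is the grip in N (left out, the last holds). Time passes only in rows, so rows that repeat a pose let the fingers close, or fill a call up. It gives the time, the measured TCP pose, the force, the opening and the grip force at its end, in the units of the state.
- env.sense(): the state, without advancing time (a new reading comes with each control period).
- snapshot(name): name is "scene" or "side" or "wrist"; returns the picture (384x512x3 uint8, red, green, blue); there is no depth.
- get_calibration(name): a dict with "fx", "fy", "cx", "cy" (pixels), "eye" and "orientation" of the camera in the world; the wrist camera has in their place "hand_eye" (4x4, takes a point from camera to tool coordinates, whose origin is the TCP and whose axes are the flange's). Camera axes: x right, y up, looking along -z (the intrinsics and any distortion apply to the point x, -y, -z); pixel columns grow to the right and rows downward; lengths in m; the calibration is good to about 2 mm. A picture is of the moment at which its call begins: read the wrist's pose just before it. get_calibration takes no time and is no camera call.
- ticket.close_job(): hands the job in; it is judged then, once.
The state is a dict: "t": time; "joint_pos": joint angles; "dq": joint speeds; "joint_torque": joint torques, N m; "eef_pos": TCP position; "tool_rot": TCP orientation; "ft_force": force on the tool from outside, world axes, zero at the start; "ft_torque": the same for the moment, N m; "finger_gap": finger opening in m; "grip_force": force on a finger pad.
Only numpy, scipy, OpenCV 4.12 (cv2) and the standard library are available. Lean on these libraries where they do the work, as an engineer would, in place of code of your own. Each camera call takes 0.05 s, during which the arm holds its last target. There are 200 camera calls.

## Working session

There is one attempt and no reset: what is moved stays moved. The work goes in short steps, Python scripts to look and compute and a shell command to move; the robot and the scene stay as the last step left them, time stands still between calls to the robot, and variables do not carry over. Pictures are saved under pics/ and viewed, at most 10 in all, crops included, and the job is handed in when it is done.

```bash
mkdir -p pics; ls; python3 - <<'E'
from plant import env,snapshot,get_calibration
import cv2,numpy as np
np.set_printoptions(precision=5,suppress=True)
print(env.sense())
for n in("scene","side","wrist"):
    im=snapshot(n); cv2.imwrite(f"pics/{n}0.png",im[:,:,::-1]); print(n,get_calibration(n))
E
```

```text
pics
{'t': 0.0, 'joint_pos': array([-1.28598,  0.24142,  0.00373,  1.33517, -0.00003,  1.57077]), 'dq': array([-0.00003, -0.00009, -0.00133, -0.00141, -0.00036,  0.00034]), 'joint_torque': array([  0.002  , -37.23167,  25.24084,   0.01701,   0.0001 ,   0.     ]), 'eef_pos': array([ 0.14031, -0.47927,  0.23041]), 'tool_rot': array([-3.10777, -0.44562,  0.00051]), 'ft_force': array([0.43063, 0.00604, 0.16288]), 'ft_torque': array([-0.00282,  0.01222, -0.0104 ]), 'grip_force': 0.0, 'finger_gap': 0.0853694058802061}
scene {'fx': 419.2340213640819, 'fy': 419.2340213640819, 'cx': 257.2983246205709, 'cy': 192.43509246488867, 'eye': array([-0.15102,  0.99471,  0.65436]), 'orientation': array([ 0.47892, -1.38059, -2.15399])}
side {'fx': 393.54181024506033, 'fy': 393.54181024506033, 'cx': 258.07621495104246, 'cy': 192.65989979276665, 'eye': array([-0.05552,  0.64475,  0.71814]), 'orientation': array([ 0.49287, -1.12498, -2.14121])}
wrist {'fx': 329.0546437914881, 'fy': 329.0546437914881, 'cx': 246.91454400871635, 'cy': 183.5304065608526, 'hand_eye': array([[-0.00011,  0.95756,  0.28825,  0.07545],
       [ 1.     ,  0.00032, -0.00069, -0.00006],
       [-0.00075,  0.28825, -0.95755, -0.14331],
       [ 0.     ,  0.     ,  0.     ,  1.     ]])}
```

View pics/scene0.png

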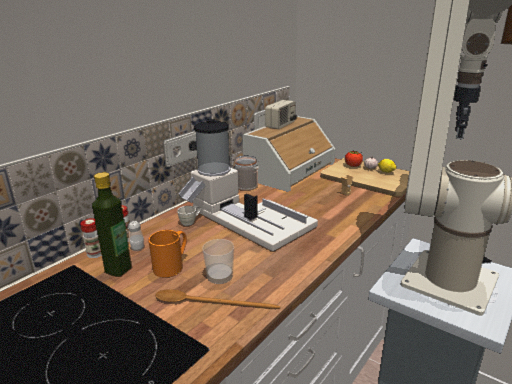

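View pics/side0.png

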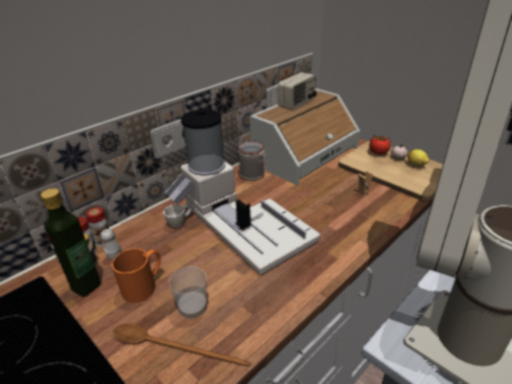

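View pics/wrist0.png

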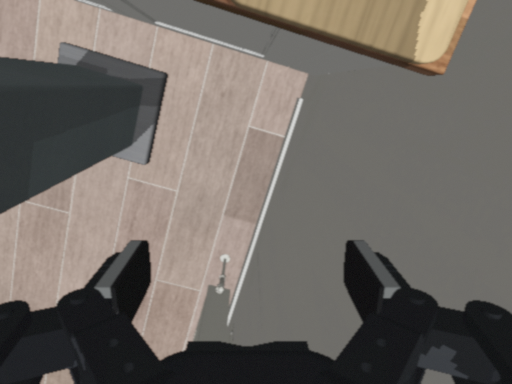

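The scene picture shows the clip at about (346,185), the dispenser plinth with its front corners at (274,240) and (315,218), and the handle at (251,205). The side picture has the clip at (363,183), the handle at (243,215) and the plinth corners at (262,265) and (317,235). The wrist camera sees only floor and the board's edge. I'll work out coarse positions from these.

```bash
cat > h.py <<'E'
from plant import env,snapshot,get_calibration
import cv2,numpy as np
from scipy.spatial.transform import Rotation as R
np.set_printoptions(precision=4,suppress=True)
def cam(n,s=None):
    c=get_calibration(n); K=(c['fx'],c['fy'],c['cx'],c['cy'])
    if n=='wrist':
        s=s or env.sense(); T=np.eye(4); T[:3,:3]=R.from_rotvec(s['tool_rot']).as_matrix(); T[:3,3]=s['eef_pos']
        T=T@c['hand_eye']; return K,T[:3,:3],T[:3,3]
    return K,R.from_rotvec(c['orientation']).as_matrix(),c['eye']
def ray(C,u,v):
    K,r,e=C; return r@np.array([(u-K[2])/K[0],-(v-K[3])/K[1],-1])
def plane(C,u,v,z):
    d=ray(C,u,v); return C[2]+d*(z-C[2][2])/d[2]
def proj(C,p):
    K,r,e=C; q=r.T@(np.array(p)-e); return np.array([K[2]+K[0]*q[0]/-q[2],K[3]-K[1]*q[1]/-q[2]])
def tri(C1,a,C2,b):
    d1,d2=ray(C1,*a),ray(C2,*b); s=np.linalg.lstsq(np.c_[d1,-d2],C2[2]-C1[2],rcond=None)[0]
    p,q=C1[2]+d1*s[0],C2[2]+d2*s[1]; return (p+q)/2,np.linalg.norm(p-q)
def yawframe(s):  # tool axes in world
    return R.from_rotvec(s['tool_rot']).as_matrix()
E
python3 - <<'E'
from h import *
A,B=cam('scene'),cam('side')
print('clip',tri(A,(346,185),B,(363,183)),plane(A,346,194,0),plane(B,363,192,0))
print('handle',tri(A,(251,205),B,(243,215)))
for c,l in((A,[(274,240),(315,218)]),(B,[(262,263),(317,235)])):
    print([plane(c,*p,.03) for p in l])
print('cup',plane(A,187,224,0),'glass',plane(A,219,277,0))
for n in('scene','side'):
    im=cv2.imread(f'pics/{n}0.png'); 
    y,x=(150,180) if n=='scene' else (140,180)
    cr=im[y:y+130,x:x+200]; cv2.imwrite(f'pics/{n}0c.png',cv2.resize(cr,None,fx=4,fy=4,interpolation=cv2.INTER_CUBIC))
E
```

```text
clip (array([ 0.4574, -0.3286,  0.0355]), np.float64(0.006649629333175651)) [ 0.4502 -0.327   0.    ] [ 0.4587 -0.3332  0.    ]
handle (array([0.5684, 0.0924, 0.0872]), np.float64(0.0003227174480661424))
[array([0.4466, 0.142 , 0.03  ]), array([ 0.4197, -0.0443,  0.03  ])]
[array([0.4485, 0.1453, 0.03  ]), array([ 0.415, -0.032,  0.03 ])]
cup [0.7607 0.186  0.    ] glass [0.4834 0.3388 0.    ]
```

View pics/side0c.png

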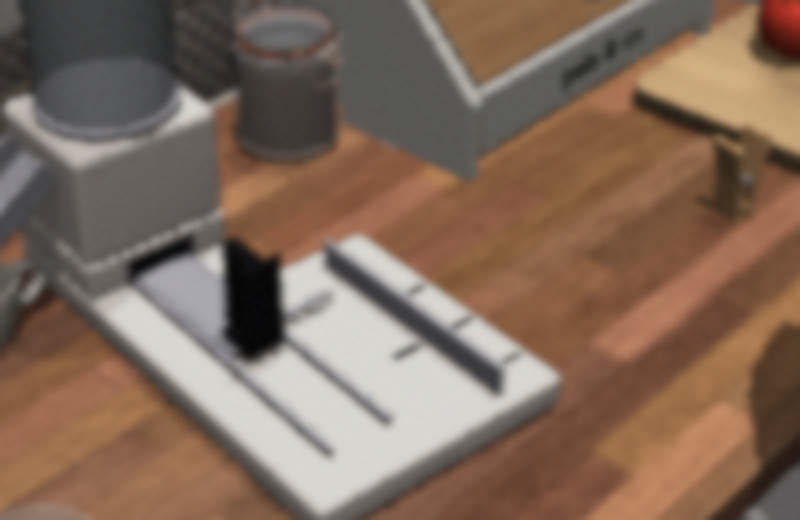

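Side crop: the plinth's right-front corner is at (319.5,235), the left-front at (260.5,269.5), and the long mark's rail foot at about (289,224). The clip is around (0.455,-0.33). I'll bring the wrist camera over the clip.

```bash
python3 -m pendant '[1,0.06,-0.01,0,0, 1,0.12,-0.02,0,0, 1,0.18,-0.03,0,0, 1,0.24,-0.04,0,0, 1,0.29,-0.05,0,0, 1,0.32,-0.055,0,0, 1,0.32,-0.055,0,0, 1,0.32,-0.055,0,0]'
python3 - <<'E'
from h import *
s=env.sense(); print(s['t'],s['eef_pos'],s['tool_rot']); im=snapshot('wrist'); cv2.imwrite('pics/w1.png',im[:,:,::-1])
np.save('s1.npy',s,allow_pickle=True)
C=cam('wrist',s); print(proj(C,(.455,-.33,0)),proj(C,(.455,-.33,.07)))
E
```

```text
t: 1.15
eef_pos: [0.4315, -0.3372, 0.2309]
tool_rot: [-3.109, -0.446, 0.002]
ft_force: [-0.3, -0.6, -0.2]
finger_gap: 0.0853
grip_force: 0.0
1.15 [ 0.4315 -0.3372  0.2309] [-3.1092 -0.4457  0.0018]
[246.646 131.153] [246.5865 141.4616]
```

View pics/w1.png

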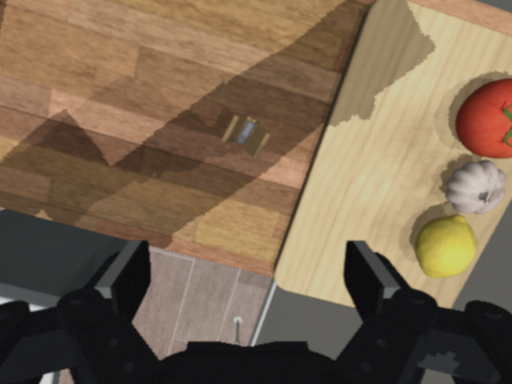

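The clip is seen at about (247,136), with its leg tops centred at (232,128) and (263,143) and the blue-grey hinge between them. It needs about +26° of spin.

```bash
python3 - <<'E'
from h import *
s=np.load('s1.npy',allow_pickle=True).item(); C=cam('wrist',s)
a,b=plane(C,232,128.5,.07),plane(C,263,143.5,.07)
print(a,b,np.linalg.norm(a-b)); M=yawframe(s)
d=M.T@(b-a); print('spin deg',np.degrees(np.arctan2(-d[0],d[1])), 'shift',M.T@((a+b)/2-s['eef_pos']), M)
im=cv2.imread('pics/w1.png')[100:170,205:290]; cv2.imwrite('pics/w1c.png',cv2.resize(im,None,fx=8,fy=8,interpolation=cv2.INTER_CUBIC))
E
python3 -m pendant '[1,0.012,0,0.03,0.05, 1,0.012,0,0.06,0.1, 1,0.012,0,0.08,0.14, 1,0.012,0,0.08,0.14, 1,0.012,0,0.08,0.14, 1,0.012,0,0.08,0.14, 1,0.012,0,0.08,0.14, 1,0.012,0,0.08,0.14]'
python3 - <<'E'
from h import *
s=env.sense(); print(s['eef_pos'],s['tool_rot']); im=snapshot('wrist'); np.save('s2.npy',s,allow_pickle=True)
cv2.imwrite('pics/w2.png',cv2.resize(im[60:310,80:420,::-1],None,fx=2.3,fy=2.3,interpolation=cv2.INTER_CUBIC))
E
```

```text
[ 0.4627 -0.3138  0.07  ] [ 0.4575 -0.3452  0.07  ] 0.03187304609642932
spin deg 25.843184092778 shift [0.0298 0.0008 0.1609] [[ 0.9597  0.2809 -0.0012]
 [ 0.2809 -0.9597  0.0004]
 [-0.0011 -0.0008 -1.    ]]
t: 2.2
eef_pos: [0.4439, -0.3339, 0.1518]
tool_rot: [3.132, -0.243, 0.001]
ft_force: [-0.8, 0.5, -0.5]
finger_gap: 0.0851
grip_force: 0.0
[ 0.4439 -0.3339  0.1518] [ 3.1317 -0.2427  0.001 ]
```

View pics/w2.png

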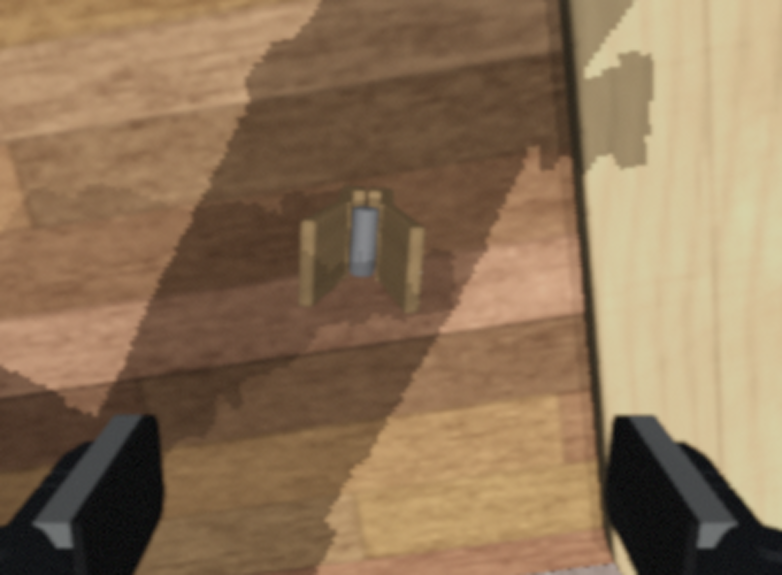

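In the close view (zoom 2.3, offset 80/60), the left leg top runs (308,221)–(306,304) and the right (417,228)–(411,311). That puts the clip within a few degrees of square.

```bash
python3 - <<'E'
from h import *
s=np.load('s2.npy',allow_pickle=True).item(); C=cam('wrist',s); M=yawframe(s)
P=[M.T@(plane(C,80+u/2.3,60+v/2.3,.07)-s['eef_pos']) for u,v in((308,221),(306,304),(417,228),(411,311),(301,262),(421,270))]
P=np.array(P); print(P)
l,r=(P[0]+P[1])/2,(P[2]+P[3])/2; d=r-l; print('c',(l+r)/2,'spin',np.degrees(np.arctan2(-d[0],d[1])),'outer',np.linalg.norm(P[5]-P[4]),'len',np.linalg.norm(P[0]-P[1]),'edges',[np.degrees(np.arctan2(q[1],q[0])) for q in(P[0]-P[1],P[2]-P[3])])
E
```

```text
[[ 0.0275 -0.0238  0.0818]
 [ 0.0011 -0.0251  0.0818]
 [ 0.0254  0.0093  0.0818]
 [-0.0013  0.0077  0.0818]
 [ 0.0147 -0.0263  0.0818]
 [ 0.0121  0.0107  0.0818]]
c [ 0.0132 -0.008   0.0818] spin 3.9063639642899672 outer 0.03706675113135562 len 0.026496596574879676 edges [np.float64(3.0095042564378858), np.float64(3.338137204427345)]
```

Measured width over the legs is 37.1 mm, which matches the spec. Descending and squeezing.

```bash
python3 -m pendant '[1,0.013,-0.008,0.01,0.019, 1,0.013,-0.008,0.05,0.019, 1,0.013,-0.008,0.09,0.019, 1,0.013,-0.008,0.114,0.019, 1,0.013,-0.008,0.114,0.019, 0,0.013,-0.008,0.114,0.019, -1,0.013,-0.008,0.114,0.019, -1,0.013,-0.008,0.114,0.019]' 30
python3 -m pendant '[-1,0,0,0,0, -1,0,0,0,0, -1,0,0,0,0, -1,0,0,0,0, -1,0,0,-0.03,0, -1,0,0,-0.08,0, -1,0,0,-0.11,0, -1,0,0,-0.11,0]'
python3 - <<'E'
from h import *
s=env.sense(); print(s['eef_pos'],yawframe(s)); im=snapshot('wrist'); np.save('s3.npy',s,allow_pickle=True)
cv2.imwrite('pics/w3.png',im[:,:,::-1])
E
```

```text
t: 3.25
eef_pos: [0.4587, -0.3286, 0.0388]
tool_rot: [3.122, -0.336, 0.004]
ft_force: [0.0, -0.3, 5.9]
finger_gap: 0.0322
grip_force: 4.7
t: 4.25
eef_pos: [0.4596, -0.3292, 0.1508]
tool_rot: [3.12, -0.336, 0.01]
ft_force: [-0.4, 0.4, -1.4]
finger_gap: 0.0194
grip_force: 34.7
[ 0.4596 -0.3292  0.1508] [[ 0.977  -0.2131  0.0059]
 [-0.2131 -0.977  -0.0042]
 [ 0.0066  0.0029 -1.    ]]
```

The grasp succeeded: gap 19.4 mm, fully squeezed. Next, the rough dispenser pose.

```bash
python3 - <<'E'
from h import *
A,B=cam('scene'),cam('side'); s=env.sense(); M=yawframe(s)
fl,fr,br=[plane(B,*p,.03) for p in((260.5,268),(319.5,235),(270,198.7))]
t=plane(B,289,224,.03); print(fl,fr,br,np.linalg.norm(fl-fr),np.linalg.norm(fr-br))
y=fl-fr; print('yaw',np.degrees(np.arctan2(-y[0],y[1]))); print('tick',t,'shift',M.T@(t-s['eef_pos']),s['joint_pos'])
E
```

```text
[0.4391 0.1601 0.03  ] [ 0.4101 -0.0365  0.03  ] [ 0.6243 -0.0705  0.03  ] 0.19877356179218852 0.2168876493302671
yaw -8.396966024961863
tick [ 0.5008 -0.0166  0.03  ] shift [-0.0253 -0.3138  0.1181] [-0.6217  0.4104  0.0255  1.1828  0.      2.7347]
```

```bash
python3 -m pendant '[-1,0,-0.03,-0.03,-0.05, -1,-0.005,-0.08,-0.05,-0.1, -1,-0.01,-0.13,-0.06,-0.16, -1,-0.015,-0.18,-0.06,-0.22, -1,-0.02,-0.23,-0.06,-0.28, -1,-0.025,-0.27,-0.06,-0.34, -1,-0.025,-0.3,-0.06,-0.4, -1,-0.025,-0.314,-0.06,-0.45]'
python3 -m pendant '[-1,0,0,0,-0.05, -1,0,0,0,-0.11, -1,0,0,0,-0.17, -1,0,0,0,-0.23, -1,0,0,0,-0.29, -1,0,0,0,-0.35, -1,0,0,0,-0.41, -1,0,0,0,-0.46]'
python3 -m pendant '[-1,0,0,0,-0.05, -1,0,0,0,-0.1, -1,0,0,0,-0.11, -1,0,0,0,-0.11, -1,0,0,0,-0.11, -1,0,0,0,-0.11, -1,0,0,0,-0.11, -1,0,0,0,-0.11]'
python3 - <<'E'
from h import *
s=env.sense(); print(s['eef_pos'],yawframe(s),s['joint_pos']); im=snapshot('wrist'); np.save('s4.npy',s,allow_pickle=True)
cv2.imwrite('pics/w4.png',cv2.resize(im[:,:,::-1],(800,600),interpolation=cv2.INTER_CUBIC))
E
```

```text
t: 5.3
eef_pos: [0.4992, -0.014, 0.2053]
tool_rot: [-2.585, -1.781, 0.004]
ft_force: [-0.1, -0.1, -0.5]
finger_gap: 0.0194
grip_force: 34.7
t: 6.3
eef_pos: [0.499, -0.0157, 0.2052]
tool_rot: [-0.764, -3.043, 0.001]
ft_force: [0.2, 0.3, -0.7]
finger_gap: 0.0195
grip_force: 34.7
t: 7.3
eef_pos: [0.5002, -0.0158, 0.2074]
tool_rot: [0.238, 3.132, -0.0]
ft_force: [-0.5, 0.5, 0.1]
finger_gap: 0.019
grip_force: 34.7
[ 0.5002 -0.0158  0.2074] [[-0.9885  0.1514  0.0001]
 [ 0.1514  0.9885 -0.    ]
 [-0.0001 -0.     -1.    ]] [-0.0315  0.2532 -0.0414  1.276  -0.      0.1205]
```

View pics/w4.png

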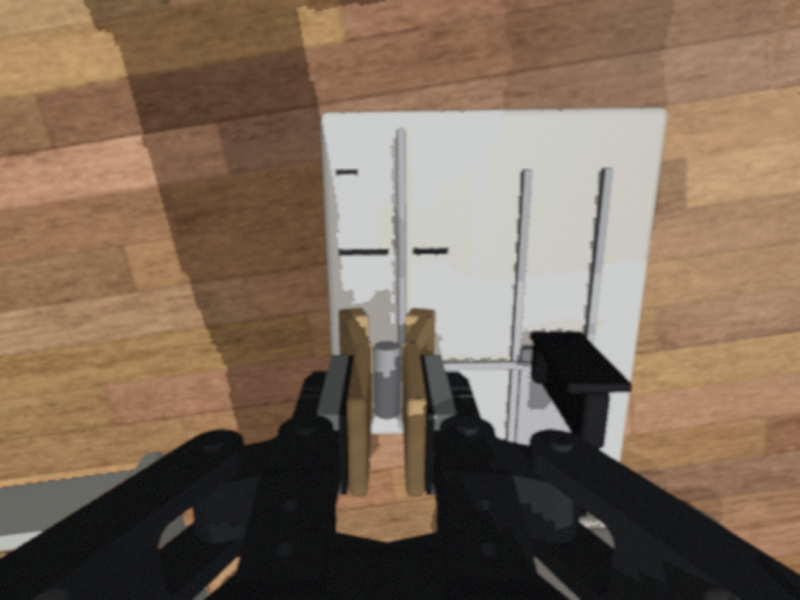

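This view (scaled 1.5625) shows the plinth's front corners at (323,114) and (665,109). The long mark's parts are at (340–388,251.5) and (413–447,250), the short mark at (346,171). The rail top runs from (401,129) along u≈402. The clip is held square, with its hinge spanning (387,345)–(387,415).

```bash
python3 - <<'E'
from h import *
s=np.load('s4.npy',allow_pickle=True).item(); C=cam('wrist',s); M=yawframe(s)
f=lambda U,V,z:M.T@(plane(C,(U+.5)/1.5625-.5,(V+.5)/1.5625-.5,z)-s['eef_pos'])
z=s['eef_pos'][2]
a,b=f(323,114,.03),f(665,109,.03); print('front',a,b,np.linalg.norm(a-b),'ang',np.degrees(np.arctan2((b-a)[0],(b-a)[1])))
l,r=f(340,251.5,.03),f(447,250,.03); m=(f(388,251.5,.03)+f(413,250,.03))/2; print('tick',l,m,r,np.degrees(np.arctan2((r-l)[0],(r-l)[1])))
print('short',f(346,171.5,.03)-f(346,251.5,.03))
p,q=f(401.5,130,.054),f(402,300,.054); print('rail',p,q,np.degrees(np.arctan2((p-q)[1],(p-q)[0])))
print('handle top',f(540,333,.112),f(627,389,.112))
print('hinge ends',f(387,345,z+.0),f(387,415,z+.0),'leg tops',f(350,492,z+.0312),f(416,492,z+.0312))
E
```

```text
front [ 0.0818 -0.0366  0.1774] [0.0846 0.1652 0.1774] 0.20179239218383435 ang 0.7867159903722901
tick [-0.0014 -0.0287  0.1774] [-0.0009  0.0099  0.1774] [-0.0004  0.0395  0.1774] 0.822717296135058
short [ 0.0499  0.0011 -0.    ]
rail [0.0727 0.0092 0.1534] [-0.0261  0.0104  0.1534] -0.6669774831283362
handle top [-0.0242  0.0774  0.0954] [-0.0552  0.125   0.0954]
hinge ends [ 0.0102  0.0011 -0.    ] [-0.0136  0.0011  0.    ] leg tops [-0.0175 -0.0085 -0.0312] [-0.0175  0.0086 -0.0312]
```

The marks are 49.9 mm apart and the front edge is 83 mm from the mark, so both agree with the spec. The correction is +1.5 mm x, +9 mm y, −0.75°. I'll descend until the jaws straddle the rail and check the force there.

```bash
python3 -m pendant '[-1,0.0015,0.009,0.01,-0.004, -1,0.0015,0.009,0.04,-0.004, -1,0.0015,0.009,0.07,-0.004, -1,0.0015,0.009,0.09,-0.004, -1,0.0015,0.009,0.1,-0.004, -1,0.0015,0.009,0.1,-0.004, -1,0.0015,0.009,0.1,-0.004, -1,0.0015,0.009,0.1,-0.004]'
python3 - <<'E'
from h import *
s=env.sense(); print(s['eef_pos'],s['ft_force']); im=snapshot('wrist'); np.save('s5.npy',s,allow_pickle=True)
cv2.imwrite('pics/w5.png',cv2.resize(im[:,:,::-1],(800,600),interpolation=cv2.INTER_CUBIC))
E
```

```text
t: 8.35
eef_pos: [0.5009, -0.0067, 0.1083]
tool_rot: [0.219, 3.132, 0.0]
ft_force: [-0.2, -0.7, -0.6]
finger_gap: 0.0188
grip_force: 34.7
[ 0.5009 -0.0067  0.1083] [-0.212  -0.7104 -0.6027]
```

View pics/w5.png

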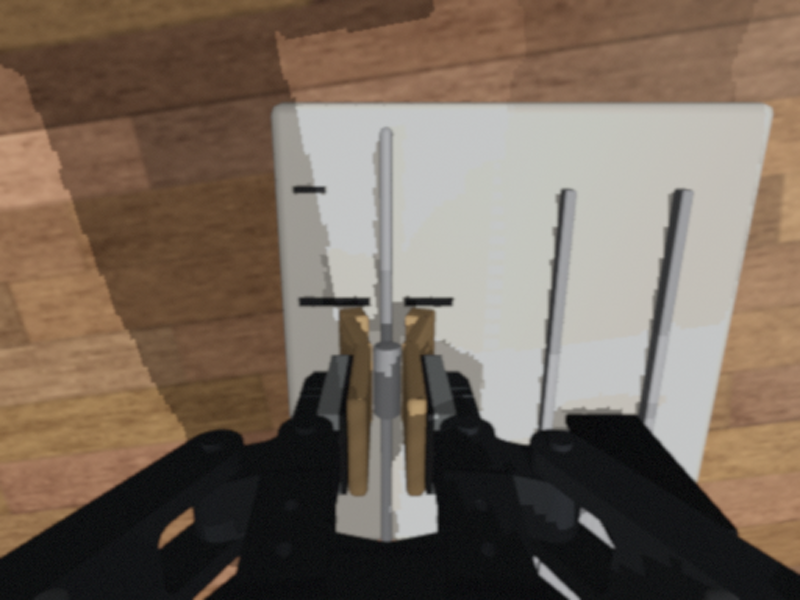

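The rail (u=386) runs straight through the middle of the clip. The long mark is at v≈301.

```bash
python3 - <<'E'
from h import *
s=np.load('s5.npy',allow_pickle=True).item(); C=cam('wrist',s); M=yawframe(s)
f=lambda U,V,z:M.T@(plane(C,(U+.5)/1.5625-.5,(V+.5)/1.5625-.5,z)-s['eef_pos'])
print('tick',f(386,301,.03),'rail',f(386,140,.054),f(386,290,.054),'hinge',f(386,343,s['eef_pos'][2]),f(386,415,s['eef_pos'][2]))
print('flange foot',f(572,415,.096),f(640,415,.096),f(572,415,.036),f(640,415,.036))
E
python3 -m pendant '[-1,0,0,0.01,0, -1,0,0,0.02,0, -1,0,0,0.027,0, -1,0,0,0.032,0, -1,0,0,0.036,0, -1,0,0,0.038,0, -1,0,0,0.038,0, -1,0,0,0.038,0]'
```

```text
tick [-0.0018  0.0007  0.0783] rail [0.0688 0.0007 0.0541] [0.0109 0.0007 0.0542] hinge [ 0.0109  0.0007 -0.    ] [-0.0136  0.0007  0.    ]
flange foot [-0.0209  0.0643  0.0123] [-0.0209  0.0875  0.0123] [-0.0567  0.0888  0.0724] [-0.0567  0.121   0.0724]
t: 9.4
eef_pos: [0.5002, -0.0067, 0.0696]
tool_rot: [0.219, 3.134, 0.0]
ft_force: [-1.5, -0.4, 2.1]
finger_gap: 0.0192
grip_force: 34.9
```

```bash
python3 -m pendant '[-1,0,0,0.001,0, -1,0,0,0.0015,0, -1,0,0,0.0015,0, -1,0,0,0.0015,0, -0.5,0,0,0.0015,0, 0,0,0,0.0015,0, 0.3,0,0,0.0015,0, 0.3,0,0,0.0015,0]'
python3 -m pendant '[0.3,0,0,0,0, 0.3,0,0,0,0, 0.3,0,0,-0.02,0, 0.3,0,0,-0.05,0, 0.3,0,0,-0.09,0, 0.3,0,0,-0.13,0, 0.3,0,0,-0.13,0, 0.3,0,0,-0.13,0]'
python3 - <<'E'
from h import *
s=env.sense(); print(s['eef_pos'],s['ft_force']); im=snapshot('wrist'); np.save('s6.npy',s,allow_pickle=True)
cv2.imwrite('pics/w6.png',cv2.resize(im[:,:,::-1],(800,600),interpolation=cv2.INTER_CUBIC))
E
```

```text
t: 10.4
eef_pos: [0.4998, -0.0067, 0.0674]
tool_rot: [-0.219, -3.133, 0.0]
ft_force: [-0.1, -0.9, 0.4]
finger_gap: 0.0554
grip_force: 0.0
t: 11.4
eef_pos: [0.4998, -0.0066, 0.1974]
tool_rot: [-0.219, -3.133, 0.0]
ft_force: [0.8, -1.3, 0.3]
finger_gap: 0.0554
grip_force: 0.0
[ 0.4998 -0.0066  0.1974] [ 0.8372 -1.347   0.2574]
```

View pics/w6.png

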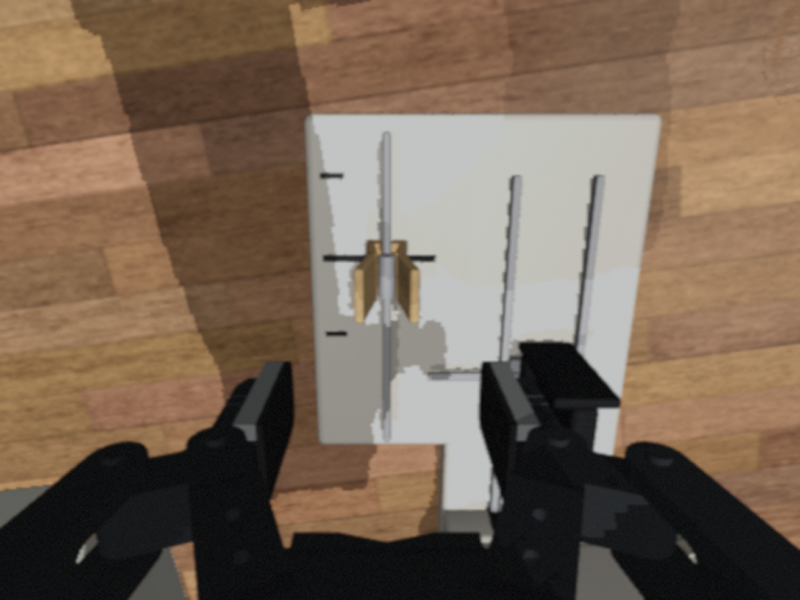

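The clip bites the rail at the long mark, with leg outsides at u=355 and 419. The pointer is at v≈376, u from 430. The handle flange's top edge is near (545–618,403) and its foot at (520–578,343).

```bash
python3 - <<'E'
from h import *
s=np.load('s6.npy',allow_pickle=True).item(); C=cam('wrist',s); M=yawframe(s)
f=lambda U,V,z:M.T@(plane(C,(U+.5)/1.5625-.5,(V+.5)/1.5625-.5,z)-s['eef_pos'])
print('tick',f(380,258,.03),'rail',f(386.5,150,.054),f(386.5,420,.054))
print('clip top',f(355,295,.1),f(419,295,.1), f(387,257,.068))
print('leg ends',f(359,267,.1),f(359,321,.1))
print('pointer',f(430,376,.041),'flange top',f(545,403,.112),f(618,403,.112),'foot',f(520,343,.036),f(578,343,.036))
E
```

```text
tick [-0.0032 -0.0031  0.1674] rail [0.0623 0.0009 0.1434] [-0.1025  0.0009  0.1433]
clip top [-0.005  -0.0146  0.0974] [-0.005   0.0169  0.0974] [0.0065 0.0012 0.1294]
leg ends [ 0.0092 -0.0124  0.0974] [-0.0186 -0.0128  0.0974]
pointer [-0.0784  0.0289  0.1563] flange top [-0.0577  0.0799  0.0853] [-0.0577  0.1163  0.0853] foot [-0.0576  0.0864  0.1613] [-0.0576  0.1235  0.1613]
```

Leg width is 31.5 mm at 100 mm height and the clip is 1.5 mm off the mark, so it is down and biting. The gate handle is at (−0.0785, +0.101) in tool axes. Going to it.

```bash
python3 -m pendant '[1,-0.03,0.04,0,0, 1,-0.06,0.08,0,0, 1,-0.08,0.101,0,0, 1,-0.08,0.101,0.02,0, 1,-0.08,0.101,0.06,0, 1,-0.08,0.101,0.1,0, 1,-0.08,0.101,0.12,0, 1,-0.08,0.101,0.12,0]' 50
python3 -m pendant '[0,0,0,0,0, -1,0,0,0,0, -1,0,0,0,0, -1,0,0,0,0, -1,0,0,0,0, -1,0,0,0,0, -1,0,0,0,0, -1,0,0,0,0]'
```

```text
t: 12.45
eef_pos: [0.5903, 0.0818, 0.074]
tool_rot: [-0.218, -3.126, 0.003]
ft_force: [-0.1, -0.7, -0.1]
finger_gap: 0.0856
grip_force: 0.0
t: 13.45
eef_pos: [0.5936, 0.0814, 0.0786]
tool_rot: [0.22, 3.133, -0.002]
ft_force: [-1.3, -4.2, 5.4]
finger_gap: 0.0135
grip_force: 51.7
```

The handle is gripped (gap 13.5 mm). Pulling 74 mm along tool x.

```bash
python3 -m pendant '[-1,0.012,0,0,0, -1,0.025,0,0,0, -1,0.038,0,0,0, -1,0.05,0,0,0, -1,0.06,0,0,0, -1,0.068,0,0,0, -1,0.074,0,0,0, -1,0.074,0,0,0]'
python3 -m pendant '[-1,0,0,0,0, -1,0,0,0,0, -1,0,0,0,0, -1,0,0,0,0, -1,0,0,0,0, -1,0,0,0,0, -1,0,0,0,0, -1,0,0,0,0]'
python3 - <<'E'
from h import *
s=env.sense(); print(s['eef_pos'],yawframe(s)); np.save('s7.npy',s,allow_pickle=True)
w=snapshot('wrist')[:,:,::-1]; a=snapshot('side')[:,:,::-1]
cv2.imwrite('pics/side7.png',a)
cv2.imwrite('pics/w7.png',cv2.resize(w,(800,600),interpolation=cv2.INTER_CUBIC))
E
```

```text
t: 14.45
eef_pos: [0.5222, 0.0914, 0.0786]
tool_rot: [0.22, 3.129, -0.003]
ft_force: [4.7, -5.7, 0.6]
finger_gap: 0.0136
grip_force: 51.1
t: 15.45
eef_pos: [0.5227, 0.0913, 0.0786]
tool_rot: [0.22, 3.128, -0.003]
ft_force: [4.1, -6.9, 1.5]
finger_gap: 0.0132
grip_force: 51.1
[0.5227 0.0913 0.0786] [[-0.9902  0.1399  0.0052]
 [ 0.1399  0.9902 -0.0023]
 [-0.0055 -0.0015 -1.    ]]
```

View pics/w7.png

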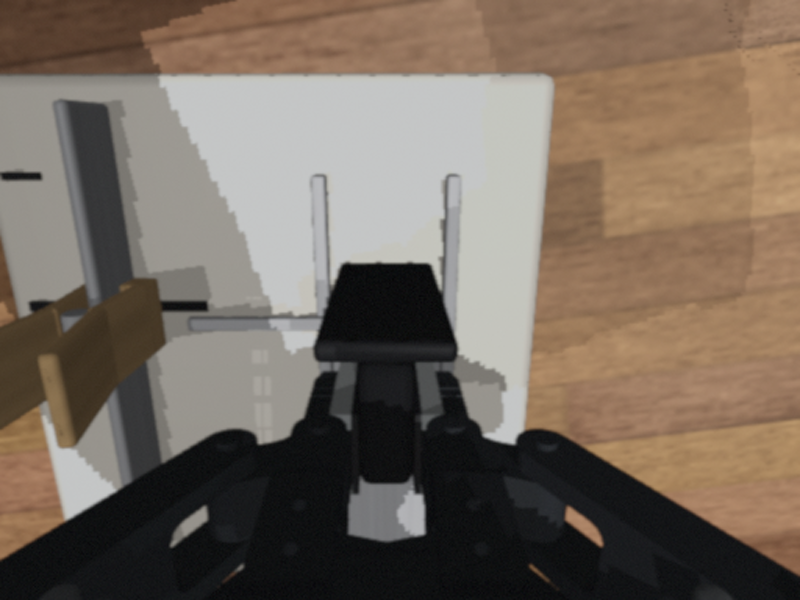

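The pointer is at v≈323 and the long mark at v≈306 (right part ends at u≈207). The clip is untouched at left.

```bash
python3 - <<'E'
from h import *
s=np.load('s7.npy',allow_pickle=True).item(); C=cam('wrist',s); M=yawframe(s)
f=lambda U,V,z:M.T@(plane(C,(U+.5)/1.5625-.5,(V+.5)/1.5625-.5,z)-s['eef_pos'])
print('tick',f(195,306,.03),'pointer',f(192,323,.041),f(192,323,.0405),'front edge',f(300,76,.03))
print('leg top',f(42,357,.1),f(65,444,.1),'jaw foot',f(157,282,.03),f(163,348,.03))
E
```

```text
tick [ 0.0059 -0.0747  0.0487] pointer [ 0.003  -0.0722  0.0377] [ 0.0028 -0.0724  0.0382] front edge [ 0.0902 -0.029   0.0482]
leg top [ 0.016  -0.0882 -0.0213] [-0.01   -0.087  -0.0212] jaw foot [ 0.0158 -0.0884  0.0487] [-0.0121 -0.0896  0.0488]
```

The pointer (x = 3.0 mm) matches the clip's middle (about 2–3 mm). The clip is about 3 mm from the mark, the handle is held, and the arm is still. Handing in.

```bash
python3 -c "
from plant import ticket
print(ticket.close_job())"
```

```text
the job is handed in; nothing more can be done
None
```

The job is handed in: the clip bites the rail about 3 mm from the long mark, and the gripper still holds the gate with its pointer within about 1 mm of the clip's middle; I didn't re-check the cup and glass by camera, and no verdict came back.

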